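# Index a pressure transducer to the third stop and hold

## Robot

A 6-joint arm with a two-finger parallel gripper is mounted at the origin on the work surface. World frame = base frame: x ahead of the robot, y to its left, z up, the work surface at z = 0. Lengths are in m, angles in rad, forces in N, time in s.
With the tool pointing down it reaches from about 0.35 to 0.775 m from the base axis. Payload 5.5 kg.
Tool frame: the origin (TCP) lies midway between the tips of the shut fingers; the grasp point (between the pads) lies 19 mm behind it; z points along the fingers, y is the line along which they close (so a half turn about z gives the same grasp; the last joint's range is limited). The gripper opens to 85 mm and grips with 20 to 120 N. Pads are 22 mm wide; open, the fingers measure 114 mm over their backs; the gripper's body (76 mm by 85 mm) begins 54 mm behind the grasp point. The pads swing forward as they close: fully open they stand 13 mm farther back than shut.
Start: joints at [0.962, 0.313, 0.046, 1.304, 0, 1.431], TCP at [0.26, 0.513, 0.231] pointing down, gripper open.
Joint ranges: [-2.76, 2.76], [-0.86, 1.69], [-1.03, 1.26], [-2.2, 2.34], [-1.47, 1.5], [-3.14, 3.14]. Speed limits (rad/s): [2.57, 2.57, 3.14, 3.14, 3.14, 3.14].

## Interface

Orientations are given as a unit quaternion [x, y, z, w].
In Python, from station import env, optics, hand_in gives the robot as it stands. The module is installed in compiled form; this text tells all that it offers.
- The arm moves only by the tool arm_command, never from a script. Its argument "increments" is a list that holds one entry, the list of rows, each a list of 7 numbers: the shift along the tool's x, y, z each as a share of 0.2 m, from -1 to 1, then the turn, a rotation vector about the tool's x, y, z each as a share of 180 degrees, from -1 to 1, then the opening, from 0 (shut) to 1 (fully open). A call has 1 to 5 rows; each row is the pose to reach, as a shift and turn from the pose commanded when the call began, along the tool's axes at that moment, turning the shorter way round; what a row does not reach only later rows make up. A row lasts 1/12 s, in which the tool goes at most 41.7 mm and 7.16 degrees, less where a joint would pass 70% of its speed; a pose out of reach is approached as far as the arm can. A call with a number of a shift or a turn outside -1 to 1 is refused whole. A call with a gripper value outside its range is refused whole. The fingers move at their own pace and stop on an object; "grip_force" is the grip in N (left out, the last holds). Time passes only in rows, so rows that repeat a pose let the fingers close. It gives the time, the measured TCP pose, the force, the opening and the grip force at its end, in the units of the state.
- env.read_state(): the state, without advancing time (a new reading comes with each control period).
- optics.snapshot(name): name is "scene" or "top" or "wrist"; returns (picture, depth): 384x512x3 uint8, red, green, blue; 384x512 float32, m along the optical axis (not along the pixel's ray), 0 where there is no reading.
- optics.calibration(name): a dict with "K" (3x3 intrinsics, pixels), "k1" (the pictures are not rectified: a ray, as slopes to the right and down, at radius r is drawn at 1 + k1 r^2 times it, then the intrinsics apply), "R" (3x3) and "t" (3): a world point X has camera coordinates R X + t. Camera axes: x right, y down, z forward; pixel columns grow to the right and rows downward; lengths in m; the calibration is good to about 2 mm. A picture is of the moment at which its call begins: read the wrist's pose just before it. calibration takes no time and is no camera call; for the wrist camera it gives the pose at the moment of the call.
- hand_in(): hands the job in; it is judged then, once.
Trained networks look in the newest picture that a camera, given by its name, has taken for a name from the list of things; names that differ only in an ending like _2 or _b are one class to them, and where a whole thing is asked for, a point or a joint stands for the part that bears it (a point fixed in the world has none). Each returns a list of dicts, best first, with "score" (0 to 1); they miss things now and then, are a little off and sometimes report something else, mostly with a low value. They report only what shows in the picture. A call takes as long as a camera call. They do not tell look-alikes from the thing itself.
- optics.recognise(camera, name): "xy" ([column, row] in pixels, amid what is visible of it).
- optics.silhouettes(camera, name): "region" (384x512 bool, what is visible of it) and "xy" ([column, row] in pixels, amid what is visible of it).
The state is a dict: "t": time; "joint_pos": joint angles; "qd": joint speeds; "joint_efforts": joint torques, N m; "ee_pos": TCP position; "eef_rot": TCP orientation; "wrist_force": force on the tool from outside, world axes, zero at the start; "wrist_torque": the same for the moment, N m; "grip_width": finger opening in m; "gripper_force": force on a finger pad.
Only numpy, scipy, OpenCV 4.12 (cv2) and the standard library are available. Lean on these libraries where they do the work, as an engineer would, in place of code of your own. Each camera call takes 0.05 s, during which the arm holds its last target. There are 200 camera calls.

## Task

Stand the pressure transducer upright in the middle of the narrow raised post on the dividing plate and let go of it. Then take the plate's bar handle and turn it slowly and smoothly, so that the transducer stays up, clockwise seen from above, three clicks from home to the third stop and not on towards the fourth, so that the transducer comes in front of the nozzle; the plate is sprung and runs back if released, so finish still gripping the handle and holding the plate at the third stop, with the transducer standing on its post. Leave everything else on the bench where it is.

Things in the scene. Friction and masses are not known exactly. Their poses are not given: they have to be found in the camera images.
- transducer: Pressure transducer, steel, loose, standing upright on the bench, 0.11 to 0.22 kg, 54 mm tall: foot flange 40 mm across, 8 mm thick; round body 24 mm across from 8 to 44 mm up (grip here); dark connector 14 mm across on top. Origin at the centre of its underside, z up. The only one with a single flange, at the foot; a spool and a jar of like size stand near and change places with it.
- post_top (a point): Centre of the flat top of the narrow square steel post with a rubber-faced top, 22 x 22 mm, that stands 35 mm up from the dividing plate, 100 mm from the plate's axis; 92 mm above the bench. It turns with the plate (up to about 0.2 rad/s, without jerks, is gentle enough for a part standing on it); its x axis points level, outward from the plate's axis.
- plate_top (a point): Point on the plate's vertical axis at its upper face, 57 mm above the bench, turning with the plate. The plate is a level aluminium disc 250 mm across, 12 mm thick, on a round grey base 170 mm across fixed to the bench, placed and turned differently each time.
- handle_grip (a point): Centre of the bar of the plate's handle, on the plate's axis, 131 mm above the bench, z up, x along the bar towards the post. The black bar is 56 mm long (x), 14 mm thick (y), 32 mm tall; grip it across its 14 mm with the grip centre here. Below it a steel stem, 10 mm across (22 mm lower than 34 mm under the point), stands on the plate. The transducer on its post ends 1 mm below the bar's top.
- plate (a joint): Angle of plate and handle, rad: 0 at home (end stop), growing clockwise seen from above, to 2.1. Detents every 24 degrees: stops at 0.419, 0.838, 1.257 (the third), 1.676. Return spring 0.07 N m at home, 0.15 at the third stop, with a detent torque of +-0.06 on top: it peaks a quarter spacing past each stop and dips a quarter before the next. No stop holds by itself: released, it runs back home.
- nozzle_tip (a point): Mouth of the brass nozzle on a fixed bracket of the base, outside the plate's rim, 119 mm above the bench and 143 mm from the plate's axis, pointing level at it. The bracket is 132 mm tall and reaches 225 mm from the axis. At the third stop the post stands straight in front of it, 43 mm away.
- spool: Bystander: steel spool with equal flanges at both ends, 40 mm across, 60 mm tall, standing; origin at the centre of its underside. Leave alone.
- jar: Bystander: small jar with a white cap, 40 mm across, 45 mm tall, standing; origin at the centre of its underside. Leave alone.
- wrench: Bystander: steel wrench 160 mm long, lying. Leave alone.
- screwdriver: Bystander: screwdriver with a black handle, 180 mm long, lying. Leave alone.
- carton: Bystander: cardboard box 110 x 80 x 50 mm. Leave alone.
- clamp_ring: Bystander: aluminium ring 60 mm across, 14 mm high, lying flat. Leave alone.
Not all that is in view belongs to the job. What is shaped like the transducer but pink or purple is not meant.

How it is judged:
By the outcome, as a careful person would: the job done as asked, in the order asked, and still so for the second after the job is handed in, while the arm keeps its last pose, push and grip.
It also fails if it takes over 61 s, if anything falls off the work surface, if the arm or the gripper's body presses on something with over 40 N, if the wrist force passes 120 N, or if a joint passes its speed limit or range.

## Working session

There is one attempt and no reset: what is moved stays moved. The work goes in short steps, Python scripts to look and compute and a tool call to move; the robot and the scene stay as the last step left them, time stands still between calls to the robot, and variables do not carry over. Pictures are saved under pics/ and viewed, at most 10 in all, crops included, and the job is handed in when it is done.

Besides the shell and the picture viewer there is one more tool, called after "Emit:" by a JSON object that holds its "fn" and its "kwargs". arm_command: Moves the arm, as the interface text tells. Its arguments: {"type":"object","properties":{"increments":{"type":"array","items":{"type":"array","items":{"type":"array","items":{"type":"number","minimum":-1,"maximum":1}}}},"grip_force":{"type":"number"}},"required":["increments"]}

```bash
mkdir -p pics; cat > h.py <<'E'
import numpy as np, cv2
from station import env, optics
def snap(n):
    c=optics.calibration(n); p,d=optics.snapshot(n); return p,d,c
def ray(c,uv):
    K=np.array(c["K"]);R=np.array(c["R"]);t=np.array(c["t"])
    a=np.array([(uv[0]-K[0,2])/K[0,0],(uv[1]-K[1,2])/K[1,1]]);b=a.copy()
    for _ in range(20): b=a/(1+c["k1"]*(b@b))
    return -R.T@t, R.T@np.array([b[0],b[1],1.0])
def pt(c,uv,d): o,r=ray(c,uv); return o+r*d
def atz(c,uv,z): o,r=ray(c,uv); return o+r*(z-o[2])/r[2]
def proj(c,X):
    K=np.array(c["K"]);x=np.array(c["R"])@X+np.array(c["t"]);s=x[:2]/x[2];s=s*(1+c["k1"]*(s@s))
    return K[:2,:2]@s+K[:2,2]
def cloud(c,d,mask):
    v,u=np.nonzero(mask&(d>0)); return np.array([pt(c,(a,b),d[b,a]) for a,b in zip(u,v)])
E
python3 - <<'E'
from h import *
s=env.read_state();print({k:np.round(v,3) for k,v in s.items()})
ims=[]
for n in("scene","top"):
    p,d,c=snap(n);ims.append(p)
    print(n,np.round(-np.array(c["R"]).T@c["t"],3))
    for k in("transducer","spool","jar","post_top","handle_grip","plate_top","nozzle_tip"):
        r=optics.silhouettes(n,k)
        for q in r[:3]:
            P=cloud(c,d,q["region"])
            if len(P): print(n,k,round(q["score"],2),np.round(q["xy"]),len(P),"med",np.round(np.median(P,0),3),"min",np.round(P.min(0),3),"max",np.round(P.max(0),3))
for n,p in zip(("scene","top"),ims):
    cv2.imwrite(f"pics/{n}0.png",cv2.resize(p[:,:,::-1],(800,600)))
E
```

```text
{'t': np.float64(0.0), 'joint_pos': array([ 0.962,  0.314,  0.045,  1.304, -0.   ,  1.431]), 'qd': array([ 0.003, -0.001,  0.001,  0.   ,  0.   ,  0.001]), 'joint_efforts': array([ 1.0000e-03, -4.8063e+01,  2.9853e+01,  1.9000e-02, -0.0000e+00,
       -0.0000e+00]), 'ee_pos': array([0.26 , 0.513, 0.23 ]), 'eef_rot': array([ 0.232,  0.973, -0.001, -0.   ]), 'wrist_force': array([ 0.219,  0.016, -1.132]), 'wrist_torque': array([-0.018, -0.02 ,  0.031]), 'gripper_force': np.float64(0.0), 'grip_width': np.float64(0.086)}
scene [1.162 0.638 0.737]
scene transducer 0.79 [348. 250.] 213 med [0.483 0.263 0.024] min [0.461 0.241 0.003] max [0.496 0.279 0.058]
scene transducer 0.75 [387. 268.] 267 med [0.464 0.352 0.021] min [0.429 0.33  0.002] max [0.477 0.368 0.06 ]
scene transducer 0.55 [398. 250.] 252 med [0.382 0.347 0.02 ] min [0.319 0.314 0.   ] max [0.395 0.363 0.058]
scene spool 0.81 [322. 266.] 388 med [0.591 0.245 0.042] min [ 0.512  0.185 -0.001] max [0.605 0.261 0.066]
scene spool 0.43 [235. 189.] 3275 med [ 0.557 -0.106  0.061] min [ 0.361 -0.314  0.001] max [0.672 0.002 0.152]
s
[... 913 characters left out ...]
.052]
top jar 0.38 [287. 188.] 3745 med [ 0.542 -0.123  0.057] min [ 0.424 -0.247 -0.007] max [ 0.67  -0.001  0.151]
top post_top 0.87 [286. 190.] 3795 med [ 0.541 -0.124  0.057] min [ 0.422 -0.256 -0.007] max [ 0.67  -0.001  0.151]
top post_top 0.6 [368. 249.] 182 med [ 0.316 -0.421  0.022] min [ 0.274 -0.451 -0.003] max [ 0.363 -0.4    0.032]
top handle_grip 0.76 [286. 191.] 3595 med [ 0.542 -0.124  0.057] min [ 0.424 -0.247  0.047] max [ 0.664 -0.001  0.151]
top plate_top 0.97 [289. 185.] 3768 med [ 0.543 -0.123  0.057] min [ 0.424 -0.26  -0.007] max [ 0.685 -0.001  0.151]
top nozzle_tip 0.66 [283. 190.] 4107 med [ 0.551 -0.115  0.057] min [ 0.424 -0.258 -0.007] max [ 0.799 -0.001  0.151]
```

View pics/scene0.png

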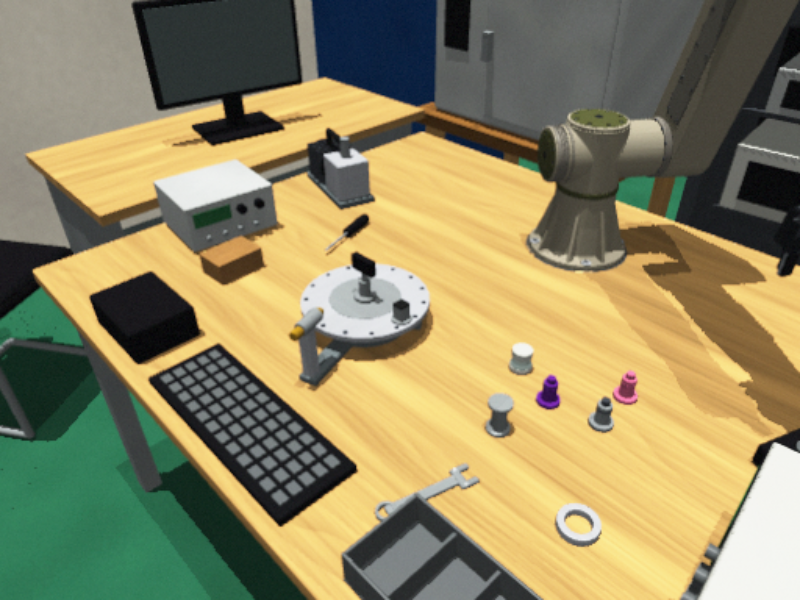

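View pics/top0.png

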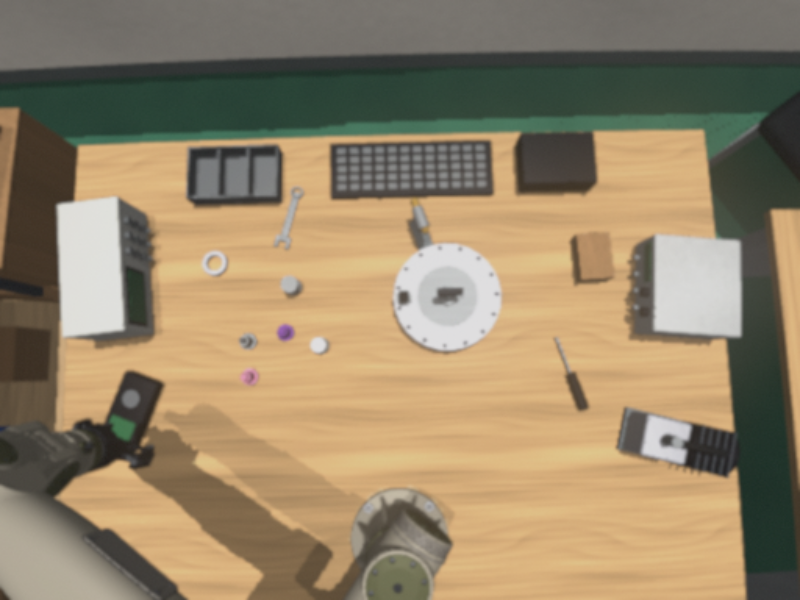

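Scene view: candidates are steel with a foot flange at (600,413), purple at (549,391), pink at (627,387), spool at (498,414) and jar at (521,358), all in 800-px coordinates. The grey one with a single foot flange is the transducer. The top view shows the post at (403,297), the handle at (447,295) and the nozzle at (420,212).

```bash
python3 - <<'E'
from h import *
crop=None
for n in("scene","top"):
    p,d,c=snap(n)
    if n=="scene": cv2.imwrite("pics/crop0.png",cv2.resize(p[210:300,300:430,::-1],(780,540),interpolation=cv2.INTER_CUBIC))
    m=np.zeros((384,512),bool)
    if n=="scene": m[150:260,170:290]=1
    else: m[110:240,230:340]=1
    P=cloud(c,d,m); 
    pl=P[(abs(P[:,2]-.057)<.006)&(np.hypot(P[:,0]-.543,P[:,1]+.123)<.16)]
    (cx,cy),r=cv2.minEnclosingCircle(pl[:,:2].astype(np.float32)); print(n,"plate",cx,cy,r,np.median(pl[:,2]))
    near=np.hypot(P[:,0]-.543,P[:,1]+.123)
    b=P[(P[:,2]>.135)&(near<.06)]; print("bar",len(b),b.mean(0),np.percentile(b[:,2],90),cv2.minAreaRect(b[:,:2].astype(np.float32)))
    q=P[(P[:,2]>.085)&(P[:,2]<.105)&(near>.06)&(near<.125)]; print("post",len(q),np.median(q,0),cv2.minAreaRect(q[:,:2].astype(np.float32)) if len(q) else 0)
    z=P[(P[:,2]>.10)&(near>.13)]; print("noz",len(z),z.mean(0) if len(z) else 0)
    # transducer
    uv=(384,265) if n=="scene" else (158,218)
    m[:]=0; m[uv[1]-14:uv[1]+16,uv[0]-12:uv[0]+12]=1
    T=cloud(c,d,m); T=T[T[:,2]>.012]; print("T",len(T),np.median(T,0),T.min(0),T.max(0)); t=T[T[:,2]>.046];print("top",t.mean(0) if len(t) else 0)
E
```

```text
scene plate 0.5484337210655212 -0.1234251856803894 0.12792296707630157 0.06037289329962442
bar 109 [ 0.55076596 -0.12007639  0.14549354] 0.15096195139538757 ((0.5484607815742493, -0.12411834299564362), (0.016046183183789253, 0.05790441855788231), 2.2225887775421143)
post 68 [ 0.54769421 -0.02104737  0.09367569] ((0.5455292463302612, -0.025600289925932884), (0.02762426808476448, 0.02593524195253849), 5.670351982116699)
noz 276 [ 0.72625493 -0.05725998  0.12528657]
T 171 [0.46346188 0.3520257  0.03863447] [0.38778696 0.33273531 0.0120545 ] [0.4777445  0.36646371 0.05761746]
top [0.45899928 0.34936005 0.05145071]
top plate 0.5462580323219299 -0.12478575110435486 0.1248583272099495 0.05681042646932766
bar 77 [ 0.54569524 -0.12275995  0.14550319] 0.14912945059882038 ((0.545592725276947, -0.12403928488492966), (0.05425182357430458, 0.013601478189229965), 89.59075164794922)
post 42 [ 0.54448581 -0.02467141  0.09147268] ((0.5443649291992188, -0.024674218147993088), (0.01753307320177555, 0.02190330997109413), 88.65718841552734)
noz 151 [ 0.7182342  -0.0645764   0.12721352]
T 53 [0.45404676 0.34575189 0.04351342] [0.44363304 0.33040351 0.01229631] [0.46648185 0.36368794 0.05948637]
top [0.45520592 0.34795138 0.05144901]
```

View pics/crop0.png

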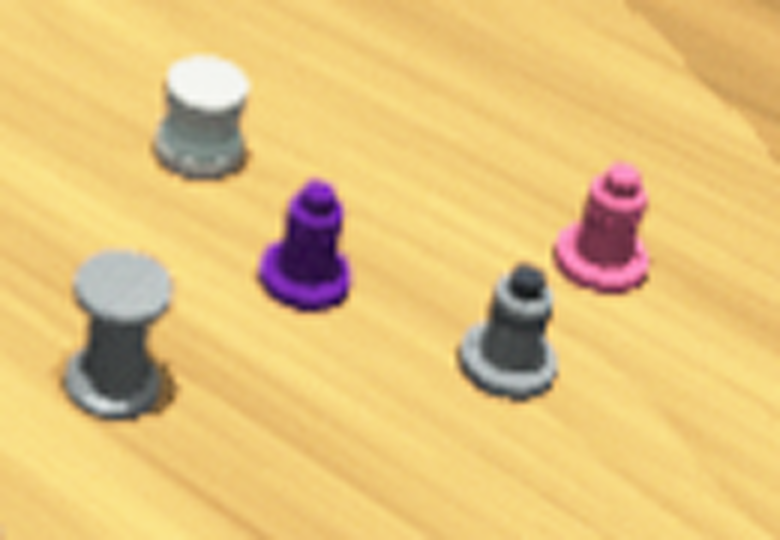

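The crop shows the grey steel part at (510,330), with one foot flange and a dark connector, so it is the transducer. The purple (310,245) and pink (610,225) look-alikes and the spool (120,330) are not. Moving above it now.

```bash
cat >> h.py <<'E'
from scipy.spatial.transform import Rotation as Ro
def go(X,yaw=None):
    "shares to TCP target X, tool down, tool y at world yaw"
    s=env.read_state();R=Ro.from_quat(s["eef_rot"]);sh=R.inv().apply(np.array(X)-s["ee_pos"])/.2
    if yaw is None: rv=np.zeros(3)
    else:
        y=np.array([np.cos(yaw),np.sin(yaw),0]);z=np.array([0,0,-1.]);T=Ro.from_matrix(np.c_[np.cross(y,z),y,z]);rv=(R.inv()*T).as_rotvec()/np.pi
    print("shift",np.round(sh,4),"turn",np.round(rv,5))
E
echo ok
```

```text
ok
```

Emit:
{"fn": "arm_command", "kwargs": {"increments": [[[-0.2, -0.05, 0.05, 0, 0, 0, 0.9], [-0.4, -0.1, 0.1, 0, 0, 0, 0.8], [-0.6, -0.14, 0.17, 0, 0, 0, 0.75], [-0.8, -0.19, 0.22, 0, 0, 0, 0.75], [-1, -0.24, 0.28, 0, 0, 0, 0.75]]]}}

```text
t: 1.32
ee_pos: [0.4142, 0.3818, 0.1765]
eef_rot: [0.232, 0.973, 0.0, 0.0]
wrist_force: [0.7, 0.7, -0.5]
grip_width: 0.0641
gripper_force: 0.0
```

```bash
python3 - <<'E'
from h import *
s=env.read_state();print(s["t"],s["ee_pos"],s["grip_width"]);
p,d,c=snap("wrist");o,r=ray(c,(256,192));print(o,r)
cv2.imwrite("pics/w1.png",p[:,:,::-1])
for q in optics.silhouettes("wrist","transducer"):
    P=cloud(c,d,q["region"]); 
    if len(P): 
        t=P[P[:,2]>.046]; print(q["score"],np.round(q["xy"]),len(P),np.median(P,0),len(t),t.mean(0) if len(t) else 0, cv2.minEnclosingCircle(P[P[:,2]>.004][:,:2].astype(np.float32)),p[q["region"]].mean(0))
go([.457,.347,.16])
E
```

```text
1.3167 [0.4141536  0.38182419 0.17653096] 0.06406607483227113
[0.35032088 0.41352921 0.31937134] [ 0.25164914 -0.11850162 -0.96056983]
0.91 [203. 157.] 1168 [0.37000776 0.3496686  0.02522433] 213 [0.37180317 0.34488443 0.05364477] ((0.372249960899353, 0.3441120982170105), 0.01995612494647503) [114.58262351  78.86882453  83.87649063]
0.83 [193. 262.] 257 [0.47819034 0.27239189 0.00820495] 0 0 ((0.4773487448692322, 0.2657104730606079), 0.019039347767829895) [100.81538462  69.32692308 106.95      ]
0.67 [245. 219.] 1171 [0.44847799 0.35335769 0.02211291] 193 [0.45348089 0.34990753 0.05303726] ((0.45390039682388306, 0.3492741584777832), 0.020086990669369698) [109.16780239 104.75553663  99.8560477 ]
shift [-0.2541 -0.0481  0.0735] turn [0. 0. 0.]
```

View pics/w1.png

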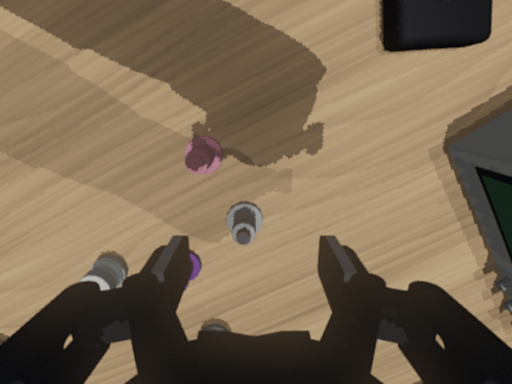

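Wrist view: the transducer is at (245,222). Its flange fit gives a radius of 20 mm at (0.454, 0.349). Pink is at (203,155) and purple at (193,265). Descending in the same orientation.

Emit:
{"fn": "arm_command", "kwargs": {"increments": [[[-0.13, -0.03, 0.1, 0, 0, 0, 0.75], [-0.25, -0.0545, 0.2, 0, 0, 0, 0.75], [-0.25, -0.0545, 0.37, 0, 0, 0, 0.75], [-0.25, -0.0545, 0.5, 0, 0, 0, 0.75], [-0.25, -0.0545, 0.5, 0, 0, 0, 0.75]]]}}

```text
t: 1.83
ee_pos: [0.4491, 0.3487, 0.0716]
eef_rot: [0.233, 0.973, -0.003, -0.003]
wrist_force: [-2.0, -0.2, 0.1]
grip_width: 0.0639
gripper_force: 0.0
```

```bash
python3 - <<'E'
from h import *
s=env.read_state();print(s["t"],s["ee_pos"],s["grip_width"])
p,d,c=snap("wrist")
for q in optics.silhouettes("wrist","transducer")[:3]:
    P=cloud(c,d,q["region"]); 
    if len(P): print(q["score"],np.round(q["xy"]),len(P),np.median(P,0),cv2.minEnclosingCircle(P[P[:,2]>.004][:,:2].astype(np.float32)))
go([.454,.349,.013])
E
```

```text
1.8333 [0.44906992 0.34870044 0.07160928] 0.06385123988458688
0.87 [260. 214.] 2638 [0.44845157 0.35244166 0.02929977] ((0.454511433839798, 0.3493231236934662), 0.020004944875836372)
0.73 [189. 282.] 266 [0.48445277 0.27454195 0.00796871] ((0.4674797058105469, 0.2881450057029724), 0.03793381154537201)
0.68 [199. 112.] 2919 [0.37363173 0.34924161 0.03811446] ((0.37196457386016846, 0.34431204199790955), 0.020108724012970924)
shift [-0.0151 -0.0014  0.3174] turn [0. 0. 0.]
```

Emit:
{"fn": "arm_command", "kwargs": {"increments": [[[0, 0, 0.1, 0, 0, 0, 0.75], [0, 0, 0.2, 0, 0, 0, 0.75], [0, 0, 0.27, 0, 0, 0, 0.75], [0, 0, 0.3, 0, 0, 0, 0.75], [0, 0, 0.3, 0, 0, 0, 0.75]]]}}

```text
t: 2.35
ee_pos: [0.4526, 0.3513, 0.0174]
eef_rot: [0.232, 0.973, 0.0, 0.0]
wrist_force: [-0.2, -0.4, 0.4]
grip_width: 0.064
gripper_force: 0.0
```

```bash
python3 - <<'E'
from h import *
go([.4543,.349,.013],1.103);s=env.read_state();print(s["ee_pos"])
E
```

```text
shift [-0.0128 -0.0066  0.0218] turn [ 1.5e-04  7.0e-05 -4.0e-05]
[0.45260016 0.35132557 0.01735089]
```

Emit:
{"fn": "arm_command", "kwargs": {"increments": [[[-0.013, -0.007, 0.015, 0, 0, 0, 0.75], [-0.013, -0.007, 0.015, 0, 0, 0, 0.5], [-0.013, -0.007, 0.015, 0, 0, 0, 0.3], [-0.013, -0.007, 0.015, 0, 0, 0, 0.2], [-0.013, -0.007, 0.015, 0, 0, 0, 0.1]]], "grip_force": 35}}

```text
t: 2.77
ee_pos: [0.4551, 0.3487, 0.0148]
eef_rot: [0.232, 0.973, 0.001, 0.001]
wrist_force: [-0.5, 0.0, 3.9]
grip_width: 0.023
gripper_force: 34.1
```

Emit:
{"fn": "arm_command", "kwargs": {"increments": [[[0, 0, 0, 0, 0, 0, 0.1], [0, 0, 0, 0, 0, 0, 0.1], [0, 0, 0, 0, 0, 0, 0.1], [0, 0, 0, 0, 0, 0, 0.1]]]}}

```text
t: 3.1
ee_pos: [0.4551, 0.3487, 0.0148]
eef_rot: [0.232, 0.973, 0.001, 0.001]
wrist_force: [-0.5, -0.2, 5.7]
grip_width: 0.0227
gripper_force: 34.3
```

Emit:
{"fn": "arm_command", "kwargs": {"increments": [[[0, 0, -0.1, 0, 0, 0, 0.1], [0, 0, -0.25, 0, 0, 0, 0.1], [0, 0, -0.43, 0, 0, 0, 0.1], [0, 0, -0.6, 0, 0, 0, 0.1], [0, 0, -0.7, 0, 0, 0, 0.1]]]}}

```text
t: 3.52
ee_pos: [0.4552, 0.3487, 0.1573]
eef_rot: [0.232, 0.973, 0.001, 0.001]
wrist_force: [1.4, 0.5, -1.7]
grip_width: 0.023
gripper_force: 34.8
```

```bash
python3 - <<'E'
from h import *
go([.5455,-.0245,.175],0);s=env.read_state();print(s["ee_pos"],s["wrist_force"])
E
```

```text
shift [-1.2462 -1.4604 -0.0905] turn [1.1900e-03 5.0000e-05 3.5077e-01]
[0.45518558 0.3487055  0.15726275] [ 1.3651372   0.47990034 -1.65207871]
```

Emit:
{"fn": "arm_command", "kwargs": {"increments": [[[-0.09, -0.11, -0.02, 0, 0, 0.03, 0.1], [-0.21, -0.25, -0.05, 0, 0, 0.06, 0.1], [-0.34, -0.4, -0.08, 0, 0, 0.09, 0.1], [-0.47, -0.55, -0.1, 0, 0, 0.12, 0.1], [-0.6, -0.7, -0.1, 0, 0, 0.15, 0.1]]]}}

```text
t: 3.93
ee_pos: [0.4983, 0.1677, 0.1744]
eef_rot: [0.455, 0.891, 0.0, 0.0]
wrist_force: [1.0, 0.7, -1.9]
grip_width: 0.023
gripper_force: 35.0
```

```bash
python3 - <<'E'
from h import *
go([.5455,-.0245,.175],0)
E
```

```text
shift [-0.9166 -0.3728 -0.0029] turn [3.4000e-04 4.0000e-05 1.9961e-01]
```

Emit:
{"fn": "arm_command", "kwargs": {"increments": [[[-0.17, -0.07, 0, 0, 0, 0.035, 0.1], [-0.34, -0.14, 0, 0, 0, 0.07, 0.1], [-0.51, -0.21, 0, 0, 0, 0.105, 0.1], [-0.66, -0.27, 0, 0, 0, 0.14, 0.1], [-0.75, -0.31, 0, 0, 0, 0.17, 0.1]]]}}

```text
t: 4.35
ee_pos: [0.5369, 0.0082, 0.1733]
eef_rot: [0.675, 0.738, -0.0, 0.0]
wrist_force: [-0.1, 0.3, -1.9]
grip_width: 0.0226
gripper_force: 34.9
```

Emit:
{"fn": "arm_command", "kwargs": {"increments": [[[0, 0, 0, 0, 0, 0.02, 0.1], [0, 0, 0, 0, 0, 0.028, 0.1], [0, 0, 0, 0, 0, 0.028, 0.1], [0, 0, 0, 0, 0, 0.028, 0.1]]]}}

```text
t: 4.68
ee_pos: [0.5361, 0.0113, 0.1733]
eef_rot: [0.704, 0.71, -0.0, -0.0]
wrist_force: [-0.2, 0.4, -1.6]
grip_width: 0.0229
gripper_force: 34.9
```

```bash
python3 - <<'E'
from h import *
s=env.read_state();print(s["ee_pos"],s["t"])
p,d,c=snap("wrist");cv2.imwrite("pics/w2.png",p[:,:,::-1])
P=cloud(c,d,np.ones((384,512),bool)[:]);near=np.hypot(P[:,0]-.546,P[:,1]+.124)
q=P[(abs(P[:,2]-.0925)<.008)&(near>.07)&(near<.125)&(P[:,1]<.0)]; print("post",len(q),np.median(q,0),cv2.minAreaRect(q[:,:2].astype(np.float32)) if len(q) else 0)
pl=P[(abs(P[:,2]-.057)<.004)&(near<.14)];print("pl",len(pl),pl.min(0),pl.max(0))
p2,d2,c2=snap("top");cv2.imwrite("pics/s2.png",cv2.resize(snap("scene")[0][120:240,170:330,::-1],(800,600)))
go([.5455,-.0245,.175],0)
E
```

```text
[0.53608418 0.01131121 0.17329038] 4.6833
post 0 [nan nan nan] 0
pl 8465 [ 0.43087462 -0.18759583  0.05300856] [0.6693411  0.00158897 0.06098894]
shift [-0.1818  0.0443 -0.0073] turn [-1.00e-04 -3.00e-05  3.16e-03]
  return _methods._mean(a, axis=axis, dtype=dtype,
  ret = um.true_divide(
```

View pics/w2.png

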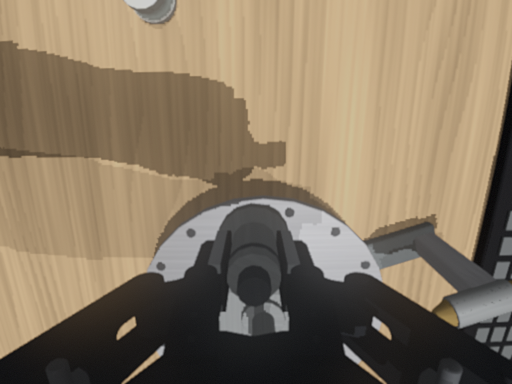

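Wrist view: the transducer is held upright at (255,270) and hides the post behind it. The plate rim is visible at the front, and the nozzle is at (450,315). I'll refine the axis from the rim.

```bash
cat > fit.py <<'E'
from h import *
from scipy.optimize import least_squares
def rim(P,c0=(.546,-.1245)):
    pl=P[(abs(P[:,2]-.057)<.005)];v=pl[:,:2]-c0;rr=np.hypot(*v.T);a=np.degrees(np.arctan2(v[:,1],v[:,0]))
    E=[]
    for b in range(-180,180,3):
        k=(a>=b)&(a<b+3)&(rr<.135)&(rr>.09)
        if k.sum()>5 and rr[k].max()>.118: E.append(pl[k][np.argsort(rr[k])[-2:],:2].mean(0))
    E=np.array(E); f=least_squares(lambda q:np.hypot(*(E-q).T)-.1245,c0,loss="soft_l1",f_scale=.001)
    return f.x,len(E),np.abs(f.fun).mean(),np.median(pl[rr<.12][:,2])
E
python3 - <<'E'
from fit import *
for n in("wrist","top","scene"):
    p,d,c=snap(n);m=np.zeros((384,512),bool)
    if n=="scene": m[150:260,170:290]=1
    elif n=="top": m[110:240,230:340]=1
    else: m[:]=1
    P=cloud(c,d,m);print(n,rim(P))
    near=np.hypot(P[:,0]-.546,P[:,1]+.124)
    b=P[(P[:,2]>.143)&(near<.045)]
    if len(b)>10 and n!="wrist": print("bar",len(b),b.mean(0),cv2.minAreaRect(b[:,:2].astype(np.float32)))
    if n!="wrist":
        q=P[(abs(P[:,2]-.0925)<.007)&(near>.08)&(near<.12)&(P[:,1]<0)];print("post",len(q),q.mean(0) if len(q) else 0)
        k=P[(near>.11)&(near<.17)&(P[:,2]>.12)];print("held",len(k),k.mean(0) if len(k) else 0)
E
```

```text
wrist (array([ 0.54533921, -0.12345535]), 53, np.float64(0.0005378481898781924), np.float64(0.05738474213610517))
top (array([ 0.54674825, -0.12212953]), 91, np.float64(0.0020077673355720803), np.float64(0.056804025230962285))
bar 59 [ 0.546348   -0.1229682   0.14634816] ((0.5454017519950867, -0.12392304092645645), (0.053877092897892, 0.013776866719126701), 88.60584259033203)
post 10 [ 0.54205781 -0.03231743  0.09130046]
held 1854 [5.02693572e-01 4.71078345e-04 6.50090000e-01]
scene (array([ 0.54787922, -0.12338603]), 91, np.float64(0.0020575372045499923), np.float64(0.06025528022698495))
bar 72 [ 0.54948843 -0.12090096  0.1485386 ] ((0.547177791595459, -0.12318043410778046), (0.016180701553821564, 0.055176202207803726), 2.3762764930725098)
post 69 [ 0.54788143 -0.0222373   0.09297733]
held 707 [0.56002393 0.01244786 0.2124337 ]
```

View pics/s2.png

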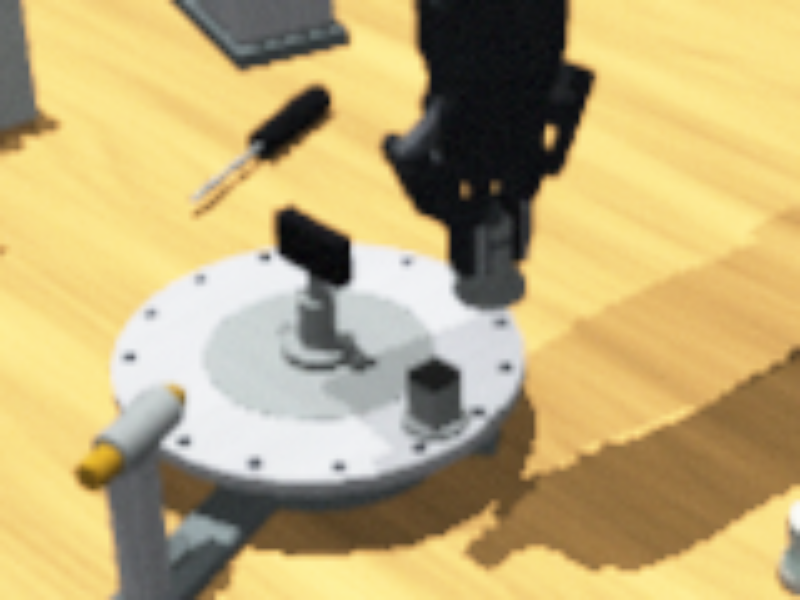

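The scene crop shows the transducer hanging upright at (490,265) and the post top at (435,375). Moving over the post to hover.

Emit:
{"fn": "arm_command", "kwargs": {"increments": [[[-0.06, 0.015, 0, 0, 0, 0.003, 0.1], [-0.12, 0.03, 0, 0, 0, 0.003, 0.1], [-0.178, 0.047, 0.05, 0, 0, 0.003, 0.1], [-0.178, 0.047, 0.15, 0, 0, 0.003, 0.1], [-0.178, 0.047, 0.2, 0, 0, 0.003, 0.1]]]}}

```text
t: 5.4
ee_pos: [0.546, -0.0258, 0.1315]
eef_rot: [0.708, 0.706, -0.0, -0.001]
wrist_force: [-1.1, -0.3, -2.9]
grip_width: 0.0227
gripper_force: 34.9
```

Emit:
{"fn": "arm_command", "kwargs": {"increments": [[[0, 0, 0.03, 0, 0, 0, 0.1], [0, 0, 0.03, 0, 0, 0, 0.1], [0, 0, 0.03, 0, 0, 0, 0.1]]]}}

```text
t: 5.65
ee_pos: [0.5459, -0.0242, 0.1273]
eef_rot: [0.707, 0.707, -0.0, -0.0]
wrist_force: [0.5, 0.5, -1.3]
grip_width: 0.023
gripper_force: 34.9
```

```bash
python3 - <<'E'
from fit import *
s=env.read_state();print(s["t"],s["ee_pos"],s["wrist_force"])
p,d,c=snap("scene");X=np.array([.5455,-.024,.1])
u,v=proj(c,X).astype(int);print(u,v)
cv2.imwrite("pics/s3.png",cv2.resize(p[v-30:v+30,u-40:u+40,::-1],(800,600),interpolation=cv2.INTER_CUBIC))
p,d,c=snap("wrist");print(rim(cloud(c,d,np.ones((384,512),bool))))
go([.5455,-.0245,.117],0)
E
```

```text
5.65 [ 0.54589221 -0.02420166  0.12733278] [ 0.45031714  0.46082828 -1.34314545]
256 192
(array([ 0.54565942, -0.12373639]), 61, np.float64(0.0006246456930159315), np.float64(0.057371301124165525))
shift [-0.0017 -0.0063  0.0568] turn [ 3.7e-04  5.0e-05 -1.4e-04]
```

View pics/s3.png

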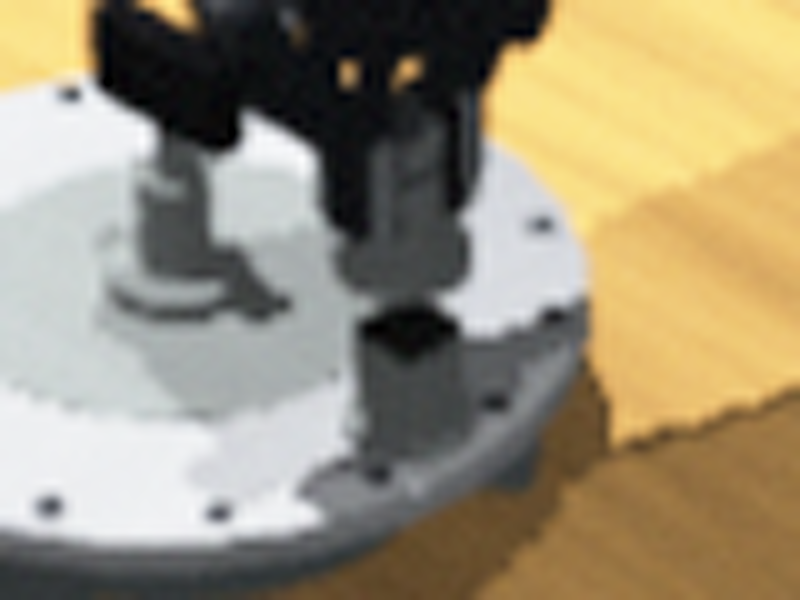

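Scene crop: the flange spans columns 340–468 and the post 358–462, so the post is about 0.6 px right of the flange. I'll compare that with model projections.

```bash
python3 - <<'E'
from h import *
c=optics.calibration("scene")
f=lambda X:np.round((proj(c,np.array(X))-[216,162])*10,0)
for k in((0.5455,-.024),):
    for dx,dy in((-11,-11),(-11,11),(11,-11),(11,11)): print("post",f([k[0]+dx/1e3,k[1]+dy/1e3,.092]))
a=np.linspace(0,6.28,60);T=np.array([.5459,-.0242])
for z in(.1125,.1205):
    Q=np.array([f([T[0]+.02*np.cos(t),T[1]+.02*np.sin(t),z]) for t in a]);print("fl",Q.min(0),Q.max(0))
print(f([.5455,-.024,.092]),f([.5475,-.024,.092]),f([.5455,-.022,.092]),f([.5455,-.024,.1125]))
E
```

```text
post [404. 294.]
post [457. 326.]
post [347. 325.]
post [400. 358.]
fl [328. 226.] [471. 308.]
fl [327. 203.] [471. 284.]
[402. 326.] [397. 329.] [407. 329.] [401. 266.]
```

Emit:
{"fn": "arm_command", "kwargs": {"increments": [[[0, -0.002, 0.02, 0, 0, 0, 0.1], [0, -0.0045, 0.04, 0, 0, 0, 0.1], [0, -0.0045, 0.06, 0, 0, 0, 0.1], [0, -0.0045, 0.075, 0, 0, 0, 0.1], [0, -0.0045, 0.08, 0, 0, 0, 0.1]]]}}

```text
t: 6.17
ee_pos: [0.5448, -0.0239, 0.111]
eef_rot: [0.707, 0.707, -0.0, -0.0]
wrist_force: [0.2, -0.2, -1.7]
grip_width: 0.0228
gripper_force: 34.9
```

Emit:
{"fn": "arm_command", "kwargs": {"increments": [[[0, 0, 0.005, 0, 0, 0, 0.1], [0, 0, 0.01, 0, 0, 0, 0.1], [0, 0, 0.01, 0, 0, 0, 0.1]]]}}

```text
t: 6.42
ee_pos: [0.5453, -0.0241, 0.1095]
eef_rot: [0.707, 0.707, 0.0, -0.0]
wrist_force: [-0.3, 0.3, -1.4]
grip_width: 0.0228
gripper_force: 34.9
```

Emit:
{"fn": "arm_command", "kwargs": {"increments": [[[0, 0, 0.005, 0, 0, 0, 0.1], [0, 0, 0.008, 0, 0, 0, 0.1], [0, 0, 0.008, 0, 0, 0, 0.1], [0, 0, 0.008, 0, 0, 0, 0.1]]]}}

```text
t: 6.75
ee_pos: [0.5453, -0.0241, 0.1081]
eef_rot: [0.707, 0.707, 0.0, -0.0]
wrist_force: [-0.6, 0.2, -1.6]
grip_width: 0.0228
gripper_force: 34.9
```

Emit:
{"fn": "arm_command", "kwargs": {"increments": [[[0, 0, 0.004, 0, 0, 0, 0.1], [0, 0, 0.004, 0, 0, 0, 0.1], [0, 0, 0.004, 0, 0, 0, 0.1]]]}}

```text
t: 7.0
ee_pos: [0.5452, -0.0241, 0.1072]
eef_rot: [0.707, 0.707, 0.0, -0.0]
wrist_force: [0.4, -0.5, -1.7]
grip_width: 0.0228
gripper_force: 34.9
```

Emit:
{"fn": "arm_command", "kwargs": {"increments": [[[0, 0, 0.003, 0, 0, 0, 0.1], [0, 0, 0.004, 0, 0, 0, 0.1], [0, 0, 0.004, 0, 0, 0, 0.1]]]}}

```text
t: 7.25
ee_pos: [0.5454, -0.0241, 0.1068]
eef_rot: [0.707, 0.707, 0.0, 0.0]
wrist_force: [-0.9, 0.2, 1.0]
grip_width: 0.023
gripper_force: 35.4
```

Emit:
{"fn": "arm_command", "kwargs": {"increments": [[[0, 0, 0.003, 0, 0, 0, 0.1], [0, 0, 0.003, 0, 0, 0, 0.1], [0, 0, 0.003, 0, 0, 0, 0.1]]]}}

```text
t: 7.5
ee_pos: [0.5459, -0.0241, 0.1068]
eef_rot: [0.707, 0.707, 0.001, 0.001]
wrist_force: [-1.0, 1.0, 6.1]
grip_width: 0.0226
gripper_force: 35.7
```

Contact at a bottom height of 92 mm, as expected. Releasing gently.

Emit:
{"fn": "arm_command", "kwargs": {"increments": [[[0, 0, -0.003, 0, 0, 0, 0.25], [0, 0, -0.003, 0, 0, 0, 0.3], [0, 0, -0.003, 0, 0, 0, 0.35], [0, 0, -0.003, 0, 0, 0, 0.45], [0, 0, -0.003, 0, 0, 0, 0.55]]]}}

```text
t: 7.92
ee_pos: [0.5453, -0.0241, 0.1063]
eef_rot: [0.707, 0.707, -0.0, -0.0]
wrist_force: [-1.0, -0.2, 0.1]
grip_width: 0.0469
gripper_force: 0.0
```

Emit:
{"fn": "arm_command", "kwargs": {"increments": [[[0, 0, -0.02, 0, 0, 0, 0.55], [0, 0, -0.07, 0, 0, 0, 0.6], [0, 0, -0.15, 0, 0, 0, 0.6], [0, 0, -0.3, 0, 0, 0, 0.6], [0, 0, -0.4, 0, 0, 0, 0.6]]]}}

```text
t: 8.33
ee_pos: [0.5456, -0.0242, 0.1891]
eef_rot: [0.707, 0.707, 0.0, 0.001]
wrist_force: [0.8, 0.1, 0.7]
grip_width: 0.0513
gripper_force: 0.0
```

```bash
python3 - <<'E'
from fit import *
s=env.read_state();print(s["t"],s["ee_pos"],s["grip_width"])
p,d,c=snap("scene");X=np.array([.5455,-.024,.1])
u,v=proj(c,X).astype(int)
cv2.imwrite("pics/s4.png",cv2.resize(p[v-40:v+20,u-40:u+40,::-1],(800,600),interpolation=cv2.INTER_CUBIC))
p,d,c=snap("wrist");P=cloud(c,d,np.ones((384,512),bool));r=rim(P);print(r)
for q in optics.silhouettes("wrist","transducer")[:2]:
    T=cloud(c,d,q["region"])
    if len(T): print(q["score"],np.round(q["xy"]),np.median(T,0),cv2.minEnclosingCircle(T[(T[:,2]>.094)&(T[:,2]<.104)][:,:2].astype(np.float32)),T.max(0))
near=np.hypot(*(P[:,:2]-r[0]).T)
b=P[(abs(P[:,2]-.147)<.004)&(near<.05)];print("bar",len(b),b.mean(0) if len(b) else 0,cv2.minAreaRect(b[:,:2].astype(np.float32)) if len(b) else 0)
cv2.imwrite("pics/w4.png",p[:,:,::-1])
go([.546,-.124,.19],0)
E
```

```text
8.3333 [ 0.54562763 -0.02415854  0.18913511] 0.05131676700233267
(array([ 0.54559767, -0.12433042]), 64, np.float64(0.0003424691572517398), np.float64(0.05747339190517567))
0.64 [246. 192.] [ 0.54469225 -0.01837804  0.11483061] ((0.5444915294647217, -0.024386389181017876), 0.01990235224366188) [ 0.56748686 -0.00461995  0.1478526 ]
0.47 [272. 235.] [ 0.56974135 -0.07240944  0.05760481] ((0.6243299245834351, -0.06472837179899216), 0.10895081609487534) [8.59545683e-01 5.00741184e-04 2.73932168e-01]
bar 600 [ 0.54543979 -0.10752509  0.14665674] ((0.5455079674720764, -0.10916872322559357), (0.02783987484872341, 0.013891885057091713), 89.26367950439453)
shift [-0.4979 -0.0044 -0.0032] turn [ 0.00163  0.00029 -0.00022]
```

View pics/s4.png

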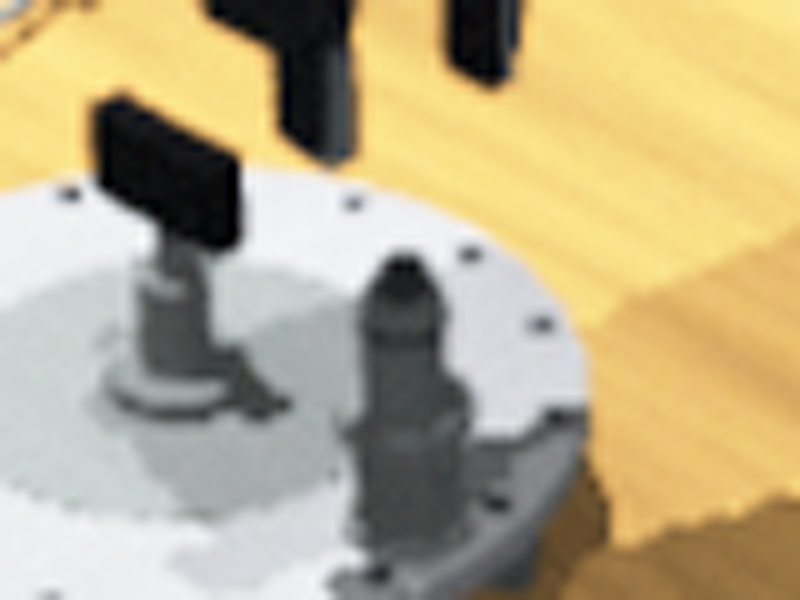

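The transducer stands upright and centred on the post: flange 345–470, post 358–465. The wrist fit puts it 100 mm from the axis. Now to the handle.

Emit:
{"fn": "arm_command", "kwargs": {"increments": [[[-0.12, 0, -0.02, 0, 0, 0, 0.6], [-0.26, 0, -0.02, 0, 0, 0, 0.6], [-0.4, 0, -0.02, 0, 0, 0, 0.6], [-0.48, 0.002, -0.02, 0, 0, 0, 0.6], [-0.498, 0.004, -0.02, 0, 0, 0, 0.6]]]}}

```text
t: 8.9
ee_pos: [0.5455, -0.1262, 0.1895]
eef_rot: [0.708, 0.706, -0.001, -0.0]
wrist_force: [0.0, -0.5, -0.4]
grip_width: 0.0514
gripper_force: 0.0
```

```bash
python3 - <<'E'
from fit import *
s=env.read_state();print(s["t"],s["ee_pos"],s["grip_width"])
p,d,c=snap("wrist");P=cloud(c,d,np.ones((384,512),bool));r=rim(P);print(r)
near=np.hypot(*(P[:,:2]-r[0]).T)
b=P[(abs(P[:,2]-.147)<.003)&(near<.05)&(abs(P[:,0]-.5455)<.012)];print("bar",len(b),b.min(0),b.max(0),cv2.minAreaRect(b[:,:2].astype(np.float32)) if len(b) else 0)
go([.5462,-.124,.112],0)
E
```

```text
8.9 [ 0.54554781 -0.12615016  0.18948909] 0.05144334013298608
(array([ 0.54559873, -0.12411266]), 103, np.float64(0.00051464813662638), np.float64(0.05742129459687545))
bar 1679 [ 0.53851439 -0.15081536  0.14401121] [ 0.55303739 -0.09546289  0.14912352] ((0.5455715656280518, -0.12320137023925781), (0.013945617713034153, 0.055399682372808456), 1.3237240314483643)
shift [0.0071 0.0037 0.3875] turn [-0.00043 -0.00011 -0.0011 ]
```

Emit:
{"fn": "arm_command", "kwargs": {"increments": [[[0.004, 0.004, 0.05, 0, 0, -0.003, 0.6], [0.005, 0.004, 0.15, 0, 0, -0.006, 0.6], [0.005, 0.004, 0.26, 0, 0, -0.006, 0.6], [0.005, 0.004, 0.33, 0, 0, -0.006, 0.6], [0.005, 0.004, 0.35, 0, 0, -0.006, 0.6]]]}}

```text
t: 9.37
ee_pos: [0.5445, -0.1204, 0.1168]
eef_rot: [0.7, 0.714, -0.001, -0.003]
wrist_force: [-0.8, -0.4, -0.7]
grip_width: 0.0513
gripper_force: 0.0
```

```bash
python3 - <<'E'
from fit import *
s=env.read_state();print(s["t"],s["ee_pos"],s["wrist_force"])
go([.5462,-.124,.112],0.017)
E
```

```text
9.3667 [ 0.54451225 -0.12035994  0.11680547] [-0.7901744  -0.43106776 -0.65079044]
shift [-0.0184  0.0082  0.0239] turn [-0.00172 -0.00085  0.00101]
```

Emit:
{"fn": "arm_command", "kwargs": {"increments": [[[0, 0, 0.01, 0, 0, 0, 0.6], [0, 0, 0.015, 0, 0, 0, 0.6], [0, 0, 0.015, 0, 0, 0, 0.6], [0, 0, 0.015, 0, 0, 0, 0.6]]]}}

```text
t: 9.7
ee_pos: [0.5476, -0.1227, 0.1184]
eef_rot: [0.7, 0.714, 0.0, 0.001]
wrist_force: [-0.2, 0.4, 0.2]
grip_width: 0.0513
gripper_force: 0.0
```

```bash
python3 - <<'E'
from fit import *
s=env.read_state();print(s["t"],s["ee_pos"],s["wrist_force"])
go([.5462,-.124,.112],0.017)
E
```

```text
9.7 [ 0.54756889 -0.12267682  0.11844424] [-0.18836553  0.38550743  0.19156774]
shift [-0.0065 -0.007   0.0322] turn [0.00054 0.00018 0.00052]
```

Emit:
{"fn": "arm_command", "kwargs": {"increments": [[[-0.005, -0.006, 0.015, 0, 0, 0, 0.6], [-0.005, -0.006, 0.03, 0, 0, 0, 0.5], [-0.005, -0.006, 0.03, 0, 0, 0, 0.4], [-0.005, -0.006, 0.03, 0, 0, 0, 0.33], [-0.005, -0.006, 0.03, 0, 0, 0, 0.3]]], "grip_force": 30}}

```text
t: 10.12
ee_pos: [0.5456, -0.1238, 0.1115]
eef_rot: [0.701, 0.713, 0.0, -0.0]
wrist_force: [-0.7, -0.7, -0.0]
grip_width: 0.0255
gripper_force: 0.0
```

```bash
python3 - <<'E'
from fit import *
s=env.read_state();print(s["t"],s["ee_pos"],s["wrist_force"],s["grip_width"])
go([.5462,-.124,.112],0.017)
E
```

```text
10.1167 [ 0.54560719 -0.12379295  0.11147317] [-0.6660839  -0.7253458  -0.01495616] 0.025528250278443514
shift [-0.0011  0.0029 -0.0026] turn [ 0.0e+00 -5.0e-05  3.2e-04]
```

Emit:
{"fn": "arm_command", "kwargs": {"increments": [[[0, 0.002, 0, 0, 0, 0, 0.26], [0, 0.002, 0, 0, 0, 0, 0.22], [0, 0.002, 0, 0, 0, 0, 0.18], [0, 0.002, 0, 0, 0, 0, 0.15], [0, 0.002, 0, 0, 0, 0, 0.12]]]}}

```text
t: 10.53
ee_pos: [0.5466, -0.1238, 0.1117]
eef_rot: [0.701, 0.714, 0.0, 0.0]
wrist_force: [2.9, -0.1, -0.3]
grip_width: 0.0136
gripper_force: 30.0
```

Emit:
{"fn": "arm_command", "kwargs": {"increments": [[[0, 0, 0, 0, 0, 0, 0.09], [0, 0, 0, 0, 0, 0, 0.06], [0, 0, 0, 0, 0, 0, 0.05], [0, 0, 0, 0, 0, 0, 0.05]]]}}

```text
t: 10.87
ee_pos: [0.5466, -0.1238, 0.1116]
eef_rot: [0.701, 0.714, 0.0, 0.0]
wrist_force: [3.8, 0.9, 0.4]
grip_width: 0.0137
gripper_force: 30.0
```

```bash
cat > chk.py <<'E'
from fit import *
s=env.read_state();R=Ro.from_quat(s["eef_rot"]).as_matrix()
print(round(s["t"],2),np.round(s["ee_pos"],4),np.round(s["wrist_force"],1),"Tz",np.round(s["wrist_torque"],2),s["grip_width"],"yaw deg",np.degrees(np.arctan2(R[1,1],R[0,1])))
E
python3 - <<'E'
from chk import *
for n in("scene","wrist"):
    p,d,c=snap(n)
    for q in optics.silhouettes(n,"transducer")[:4]:
        T=cloud(c,d,q["region"])
        if len(T) and np.median(T[:,2])>.08: print(n,q["score"],np.round(q["xy"]),np.median(T,0),T.max(0))
print(s["joint_pos"])
E
```

```text
10.87 [ 0.5466 -0.1238  0.1116] [3.8 0.9 0.4] Tz [ 0.07 -0.39 -0.04] 0.01367006303456358 yaw deg 1.0459594543782722
scene 0.69 [255. 191.] [ 0.55257353 -0.01870617  0.11422708] [ 0.56625479 -0.00479706  0.15024648]
wrist 0.88 [255.  39.] [ 0.54447868 -0.03007209  0.13543073] [0.56795603 0.02439365 0.14867944]
[-3.66127975e-01  3.47921701e-01 -2.06429728e-01  1.01544543e+00
  3.84787912e-04  1.18641312e+00]
```

Emit:
{"fn": "arm_command", "kwargs": {"increments": [[[0, 0, 0, 0, 0, 0.0005, 0.05], [0, 0, 0, 0, 0, 0.0015, 0.05], [0, 0, 0, 0, 0, 0.003, 0.05], [0, 0, 0, 0, 0, 0.005, 0.05], [0, 0, 0, 0, 0, 0.0075, 0.05]]]}}

```text
t: 11.48
ee_pos: [0.5466, -0.1238, 0.1117]
eef_rot: [0.709, 0.705, 0.0, 0.0]
wrist_force: [5.3, 0.3, -0.3]
grip_width: 0.0141
gripper_force: 30.0
```

Emit:
{"fn": "arm_command", "kwargs": {"increments": [[[0, 0, 0, 0, 0, 0.003, 0.05], [0, 0, 0, 0, 0, 0.006, 0.05], [0, 0, 0, 0, 0, 0.009, 0.05], [0, 0, 0, 0, 0, 0.012, 0.05], [0, 0, 0, 0, 0, 0.015, 0.05]]]}}

```text
t: 11.9
ee_pos: [0.5466, -0.1238, 0.1116]
eef_rot: [0.725, 0.688, 0.0, 0.0]
wrist_force: [5.8, 0.3, -1.8]
grip_width: 0.0138
gripper_force: 30.0
```

```bash
python3 - <<'E'
from chk import *
print(s["qd"])
E
```

```text
11.9 [ 0.5466 -0.1238  0.1116] [ 5.8  0.3 -1.8] Tz [ 0.09 -0.74  0.13] 0.013751690478355184 yaw deg -3.019224554409313
[-0.00046345 -0.00131243  0.00127883  0.00093667 -0.0002899   0.11115166]
```

Emit:
{"fn": "arm_command", "kwargs": {"increments": [[[0, 0, 0, 0, 0, 0.0035, 0.05], [0, 0, 0, 0, 0, 0.007, 0.05], [0, 0, 0, 0, 0, 0.0105, 0.05], [0, 0, 0, 0, 0, 0.014, 0.05], [0, 0, 0, 0, 0, 0.0175, 0.05]]]}}

```text
t: 12.32
ee_pos: [0.5465, -0.1238, 0.1116]
eef_rot: [0.744, 0.668, 0.0, 0.0]
wrist_force: [5.4, 0.9, 0.7]
grip_width: 0.0137
gripper_force: 30.0
```

Emit:
{"fn": "arm_command", "kwargs": {"increments": [[[0, 0, 0, 0, 0, 0.0035, 0.05], [0, 0, 0, 0, 0, 0.007, 0.05], [0, 0, 0, 0, 0, 0.0105, 0.05], [0, 0, 0, 0, 0, 0.014, 0.05], [0, 0, 0, 0, 0, 0.0175, 0.05]]]}}

```text
t: 12.73
ee_pos: [0.5465, -0.1238, 0.1116]
eef_rot: [0.762, 0.647, 0.0, 0.0]
wrist_force: [4.9, 0.1, -0.5]
grip_width: 0.0137
gripper_force: 30.0
```

Emit:
{"fn": "arm_command", "kwargs": {"increments": [[[0, 0, 0, 0, 0, 0.0035, 0.05], [0, 0, 0, 0, 0, 0.007, 0.05], [0, 0, 0, 0, 0, 0.0105, 0.05], [0, 0, 0, 0, 0, 0.014, 0.05], [0, 0, 0, 0, 0, 0.0175, 0.05]]]}}

```text
t: 13.15
ee_pos: [0.5465, -0.1238, 0.1116]
eef_rot: [0.78, 0.626, 0.0, 0.0]
wrist_force: [5.1, 0.0, -0.9]
grip_width: 0.0136
gripper_force: 30.0
```

Emit:
{"fn": "arm_command", "kwargs": {"increments": [[[0, 0, 0, 0, 0, 0.0035, 0.05], [0, 0, 0, 0, 0, 0.007, 0.05], [0, 0, 0, 0, 0, 0.0105, 0.05], [0, 0, 0, 0, 0, 0.014, 0.05], [0, 0, 0, 0, 0, 0.0175, 0.05]]]}}

```text
t: 13.57
ee_pos: [0.5465, -0.1238, 0.1116]
eef_rot: [0.797, 0.604, 0.0, 0.0]
wrist_force: [5.2, -0.0, -0.4]
grip_width: 0.0136
gripper_force: 30.0
```

```bash
cat > tr.py <<'E'
from chk import *
for n in("scene",):
    p,d,c=snap(n)
    for q in optics.silhouettes(n,"transducer")[:5]:
        T=cloud(c,d,q["region"])
        if len(T) and np.median(T[:,2])>.08: m=np.median(T,0);print(n,q["score"],np.round(q["xy"]),m,T.max(0)[2],"ang",np.degrees(np.arctan2(m[1]+.124,m[0]-.546)))
E
python3 tr.py
```

```text
13.57 [ 0.5465 -0.1238  0.1116] [ 5.2 -0.  -0.4] Tz [ 0.17 -0.73  0.03] 0.013613247924537894 yaw deg -15.640716291611813
scene 0.47 [247. 195.] [ 0.58064979 -0.02230212  0.11230113] 0.15168514517765208 ang 71.18535805279252
```

Emit:
{"fn": "arm_command", "kwargs": {"increments": [[[0, 0, 0, 0, 0, 0.001, 0.05], [0, 0, 0, 0, 0, 0.003, 0.05], [0, 0, 0, 0, 0, 0.0055, 0.05], [0, 0, 0, 0, 0, 0.0085, 0.05], [0, 0, 0, 0, 0, 0.012, 0.05]]]}}

```text
t: 14.08
ee_pos: [0.5465, -0.1238, 0.1116]
eef_rot: [0.808, 0.589, 0.0, 0.0]
wrist_force: [5.2, 1.3, 0.1]
grip_width: 0.0137
gripper_force: 30.0
```

Emit:
{"fn": "arm_command", "kwargs": {"increments": [[[0, 0, 0, 0, 0, 0.0035, 0.05], [0, 0, 0, 0, 0, 0.007, 0.05], [0, 0, 0, 0, 0, 0.0105, 0.05], [0, 0, 0, 0, 0, 0.014, 0.05], [0, 0, 0, 0, 0, 0.0175, 0.05]]]}}

```text
t: 14.5
ee_pos: [0.5465, -0.1238, 0.1116]
eef_rot: [0.824, 0.567, 0.0, 0.0]
wrist_force: [5.6, 0.9, -0.9]
grip_width: 0.0137
gripper_force: 30.0
```

Emit:
{"fn": "arm_command", "kwargs": {"increments": [[[0, 0, 0, 0, 0, 0.0035, 0.05], [0, 0, 0, 0, 0, 0.007, 0.05], [0, 0, 0, 0, 0, 0.0105, 0.05], [0, 0, 0, 0, 0, 0.014, 0.05], [0, 0, 0, 0, 0, 0.0175, 0.05]]]}}

```text
t: 14.92
ee_pos: [0.5465, -0.1237, 0.1116]
eef_rot: [0.839, 0.544, 0.0, 0.0]
wrist_force: [4.8, 0.7, -1.1]
grip_width: 0.0137
gripper_force: 30.0
```

Emit:
{"fn": "arm_command", "kwargs": {"increments": [[[0, 0, 0, 0, 0, 0.0035, 0.05], [0, 0, 0, 0, 0, 0.007, 0.05], [0, 0, 0, 0, 0, 0.0105, 0.05], [0, 0, 0, 0, 0, 0.014, 0.05], [0, 0, 0, 0, 0, 0.0175, 0.05]]]}}

```text
t: 15.33
ee_pos: [0.5465, -0.1238, 0.1116]
eef_rot: [0.854, 0.521, 0.0, 0.0]
wrist_force: [4.3, -0.4, -0.5]
grip_width: 0.0131
gripper_force: 30.0
```

Emit:
{"fn": "arm_command", "kwargs": {"increments": [[[0, 0, 0, 0, 0, 0.0035, 0.05], [0, 0, 0, 0, 0, 0.007, 0.05], [0, 0, 0, 0, 0, 0.0105, 0.05], [0, 0, 0, 0, 0, 0.014, 0.05], [0, 0, 0, 0, 0, 0.0175, 0.05]]]}}

```text
t: 15.75
ee_pos: [0.5465, -0.1238, 0.1116]
eef_rot: [0.868, 0.497, 0.0, 0.0]
wrist_force: [4.4, -0.2, 0.1]
grip_width: 0.0136
gripper_force: 30.0
```

Emit:
{"fn": "arm_command", "kwargs": {"increments": [[[0, 0, 0, 0, 0, 0.0035, 0.05], [0, 0, 0, 0, 0, 0.007, 0.05], [0, 0, 0, 0, 0, 0.0105, 0.05], [0, 0, 0, 0, 0, 0.014, 0.05], [0, 0, 0, 0, 0, 0.0175, 0.05]]]}}

```text
t: 16.17
ee_pos: [0.5465, -0.1238, 0.1116]
eef_rot: [0.881, 0.473, 0.0, 0.0]
wrist_force: [5.2, -0.4, 0.7]
grip_width: 0.0139
gripper_force: 30.1
```

Emit:
{"fn": "arm_command", "kwargs": {"increments": [[[0, 0, 0, 0, 0, 0.0035, 0.05], [0, 0, 0, 0, 0, 0.007, 0.05], [0, 0, 0, 0, 0, 0.0105, 0.05], [0, 0, 0, 0, 0, 0.014, 0.05], [0, 0, 0, 0, 0, 0.0175, 0.05]]]}}

```text
t: 16.58
ee_pos: [0.5465, -0.1238, 0.1116]
eef_rot: [0.894, 0.449, 0.0, 0.0]
wrist_force: [5.4, 1.0, -0.4]
grip_width: 0.0136
gripper_force: 30.0
```

```bash
python3 chk.py
```

```text
16.58 [ 0.5465 -0.1238  0.1116] [ 5.4  1.  -0.4] Tz [ 0.19 -0.77  0.08] 0.013589638160666316 yaw deg -36.69315957318771
```

Emit:
{"fn": "arm_command", "kwargs": {"increments": [[[0, 0, 0, 0, 0, 0.0035, 0.05], [0, 0, 0, 0, 0, 0.007, 0.05], [0, 0, 0, 0, 0, 0.0105, 0.05], [0, 0, 0, 0, 0, 0.014, 0.05], [0, 0, 0, 0, 0, 0.0175, 0.05]]]}}

```text
t: 17.0
ee_pos: [0.5465, -0.1238, 0.1116]
eef_rot: [0.906, 0.424, 0.0, 0.0]
wrist_force: [5.5, 1.1, 0.4]
grip_width: 0.0139
gripper_force: 30.0
```

Emit:
{"fn": "arm_command", "kwargs": {"increments": [[[0, 0, 0, 0, 0, 0.0035, 0.05], [0, 0, 0, 0, 0, 0.007, 0.05], [0, 0, 0, 0, 0, 0.0105, 0.05], [0, 0, 0, 0, 0, 0.014, 0.05], [0, 0, 0, 0, 0, 0.0175, 0.05]]]}}

```text
t: 17.42
ee_pos: [0.5465, -0.1237, 0.1117]
eef_rot: [0.917, 0.399, 0.0, 0.0]
wrist_force: [4.4, 0.8, -0.6]
grip_width: 0.0139
gripper_force: 30.1
```

Emit:
{"fn": "arm_command", "kwargs": {"increments": [[[0, 0, 0, 0, 0, 0.0035, 0.05], [0, 0, 0, 0, 0, 0.007, 0.05], [0, 0, 0, 0, 0, 0.0105, 0.05], [0, 0, 0, 0, 0, 0.014, 0.05], [0, 0, 0, 0, 0, 0.0175, 0.05]]]}}

```text
t: 17.83
ee_pos: [0.5465, -0.1237, 0.1117]
eef_rot: [0.928, 0.373, 0.0, 0.0]
wrist_force: [5.5, -0.5, -0.4]
grip_width: 0.0135
gripper_force: 30.0
```

Emit:
{"fn": "arm_command", "kwargs": {"increments": [[[0, 0, 0, 0, 0, 0.0035, 0.05], [0, 0, 0, 0, 0, 0.007, 0.05], [0, 0, 0, 0, 0, 0.0105, 0.05], [0, 0, 0, 0, 0, 0.014, 0.05], [0, 0, 0, 0, 0, 0.0175, 0.05]]]}}

```text
t: 18.25
ee_pos: [0.5465, -0.1237, 0.1116]
eef_rot: [0.938, 0.348, 0.001, 0.0]
wrist_force: [4.9, 0.5, -0.4]
grip_width: 0.0135
gripper_force: 30.1
```

Emit:
{"fn": "arm_command", "kwargs": {"increments": [[[0, 0, 0, 0, 0, 0.0035, 0.05], [0, 0, 0, 0, 0, 0.007, 0.05], [0, 0, 0, 0, 0, 0.0105, 0.05], [0, 0, 0, 0, 0, 0.014, 0.05], [0, 0, 0, 0, 0, 0.0175, 0.05]]]}}

```text
t: 18.67
ee_pos: [0.5465, -0.1238, 0.1116]
eef_rot: [0.947, 0.322, 0.0, 0.0]
wrist_force: [5.5, 0.7, -0.4]
grip_width: 0.0134
gripper_force: 30.1
```

Emit:
{"fn": "arm_command", "kwargs": {"increments": [[[0, 0, 0, 0, 0, 0.0035, 0.05], [0, 0, 0, 0, 0, 0.007, 0.05], [0, 0, 0, 0, 0, 0.0105, 0.05], [0, 0, 0, 0, 0, 0.014, 0.05], [0, 0, 0, 0, 0, 0.0175, 0.05]]]}}

```text
t: 19.08
ee_pos: [0.5465, -0.1237, 0.1116]
eef_rot: [0.955, 0.296, 0.001, 0.0]
wrist_force: [5.7, 1.6, -0.0]
grip_width: 0.0134
gripper_force: 30.1
```

Emit:
{"fn": "arm_command", "kwargs": {"increments": [[[0, 0, 0, 0, 0, 0.0035, 0.05], [0, 0, 0, 0, 0, 0.007, 0.05], [0, 0, 0, 0, 0, 0.0105, 0.05], [0, 0, 0, 0, 0, 0.014, 0.05], [0, 0, 0, 0, 0, 0.0175, 0.05]]]}}

```text
t: 19.5
ee_pos: [0.5465, -0.1237, 0.1116]
eef_rot: [0.963, 0.269, 0.0, 0.0]
wrist_force: [4.5, 0.2, -0.5]
grip_width: 0.0137
gripper_force: 30.0
```

Emit:
{"fn": "arm_command", "kwargs": {"increments": [[[0, 0, 0, 0, 0, 0.0035, 0.05], [0, 0, 0, 0, 0, 0.007, 0.05], [0, 0, 0, 0, 0, 0.0105, 0.05], [0, 0, 0, 0, 0, 0.014, 0.05], [0, 0, 0, 0, 0, 0.0175, 0.05]]]}}

```text
t: 19.92
ee_pos: [0.5465, -0.1237, 0.1116]
eef_rot: [0.97, 0.243, 0.001, 0.0]
wrist_force: [5.1, 0.2, 1.0]
grip_width: 0.0136
gripper_force: 30.0
```

Emit:
{"fn": "arm_command", "kwargs": {"increments": [[[0, 0, 0, 0, 0, 0.0035, 0.05], [0, 0, 0, 0, 0, 0.007, 0.05], [0, 0, 0, 0, 0, 0.0105, 0.05], [0, 0, 0, 0, 0, 0.014, 0.05], [0, 0, 0, 0, 0, 0.0175, 0.05]]]}}

```text
t: 20.33
ee_pos: [0.5465, -0.1237, 0.1116]
eef_rot: [0.976, 0.216, 0.001, 0.0]
wrist_force: [5.4, 1.0, -0.0]
grip_width: 0.0137
gripper_force: 30.1
```

Emit:
{"fn": "arm_command", "kwargs": {"increments": [[[0, 0, 0, 0, 0, 0.0035, 0.05], [0, 0, 0, 0, 0, 0.007, 0.05], [0, 0, 0, 0, 0, 0.0105, 0.05], [0, 0, 0, 0, 0, 0.0138, 0.05], [0, 0, 0, 0, 0, 0.0168, 0.05]]]}}

```text
t: 20.75
ee_pos: [0.5465, -0.1237, 0.1116]
eef_rot: [0.982, 0.19, 0.001, 0.0]
wrist_force: [5.3, 0.0, -0.5]
grip_width: 0.0135
gripper_force: 30.0
```

Emit:
{"fn": "arm_command", "kwargs": {"increments": [[[0, 0, 0, 0, 0, 0.003, 0.05], [0, 0, 0, 0, 0, 0.0055, 0.05], [0, 0, 0, 0, 0, 0.0075, 0.05], [0, 0, 0, 0, 0, 0.009, 0.05], [0, 0, 0, 0, 0, 0.01, 0.05]]]}}

```text
t: 21.17
ee_pos: [0.5465, -0.1237, 0.1116]
eef_rot: [0.985, 0.175, 0.0, 0.0]
wrist_force: [5.3, 0.4, 0.1]
grip_width: 0.0137
gripper_force: 30.0
```

```bash
cat > end.py <<'E'
from tr import *
p,d,c=snap("wrist");P=cloud(c,d,np.ones((384,512),bool))
k=P[(abs(P[:,2]-.101)<.006)&(np.hypot(P[:,0]-.546,P[:,1]+.124)<.13)&(np.hypot(P[:,0]-.546,P[:,1]+.124)>.06)]
print("wrist flange",len(k),cv2.minEnclosingCircle(k[:,:2].astype(np.float32)) if len(k) else 0)
n=P[(abs(P[:,2]-.12)<.03)&(np.hypot(P[:,0]-.546,P[:,1]+.124)>.14)&(np.hypot(P[:,0]-.546,P[:,1]+.124)<.23)]
if len(n): m=np.median(n,0);print("bracket ang",m,np.degrees(np.arctan2(m[1]+.124,m[0]-.546)))
cv2.imwrite("pics/w9.png",p[:,:,::-1])
p,d,c=snap("scene");cv2.imwrite("pics/s9.png",cv2.resize(p[140:260,170:330,::-1],(800,600)))
E
python3 end.py
```

```text
21.17 [ 0.5465 -0.1237  0.1116] [5.3 0.4 0.1] Tz [ 0.21 -0.84  0.08] 0.013716379998576009 yaw deg -69.85303964927516
scene 0.53 [214. 194.] [ 0.64568536 -0.08333892  0.11636794] 0.1515020292902186 ang 22.190263796990404
wrist flange 2281 ((0.6383263468742371, -0.0902145653963089), 0.020025350153446198)
```

View pics/w9.png

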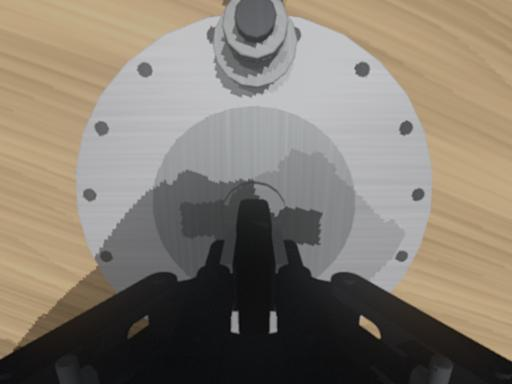

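The transducer stands at (255,35) in line with the bar, having turned 70.7°. Adding the last 1.1°, then checking against the nozzle.

Emit:
{"fn": "arm_command", "kwargs": {"increments": [[[0, 0, 0, 0, 0, 0.001, 0.05], [0, 0, 0, 0, 0, 0.0025, 0.05], [0, 0, 0, 0, 0, 0.0042, 0.05], [0, 0, 0, 0, 0, 0.0055, 0.05], [0, 0, 0, 0, 0, 0.0062, 0.05]]]}}

```text
t: 21.78
ee_pos: [0.5465, -0.1237, 0.1116]
eef_rot: [0.986, 0.165, 0.001, 0.0]
wrist_force: [4.5, 0.1, -0.0]
grip_width: 0.0132
gripper_force: 30.0
```

Emit:
{"fn": "arm_command", "kwargs": {"increments": [[[0, 0, 0, 0, 0, 0, 0.05], [0, 0, 0, 0, 0, 0, 0.05], [0, 0, 0, 0, 0, 0, 0.05]]]}}

```text
t: 22.03
ee_pos: [0.5465, -0.1237, 0.1116]
eef_rot: [0.986, 0.165, 0.001, 0.0]
wrist_force: [5.2, 0.2, -0.3]
grip_width: 0.0133
gripper_force: 30.0
```

```bash
python3 - <<'E'
import end
from fit import *
for n,A in(("top",(.5462,-.124)),("scene",(.548,-.1235))):
    p,d,c=snap(n);m=np.zeros((384,512),bool)
    if n=="top": m[110:200,240:300]=1
    else: m[180:250,170:250]=1
    P=cloud(c,d,m);v=P[:,:2]-A;rr=np.hypot(*v.T)
    for lo,hi in((.145,.165),(.165,.185),(.185,.21)):
        k=(rr>lo)&(rr<hi)&(P[:,2]>.112)&(P[:,2]<.14)
        if k.sum()>3: a=np.degrees(np.arctan2(v[k,1],v[k,0]));print(n,lo,k.sum(),a.mean(),(a.min()+a.max())/2)
p,d,c=snap("wrist");print(rim(cloud(c,d,np.ones((384,512),bool))))
E
```

```text
22.03 [ 0.5465 -0.1237  0.1116] [ 5.2  0.2 -0.3] Tz [ 0.17 -0.8   0.15] 0.01334455490331469 yaw deg -70.95260852102453
scene 0.73 [216. 196.] [ 0.64594066 -0.08549094  0.11317995] 0.15133531439944548 ang 21.072632196763003
wrist flange 2274 ((0.6392388343811035, -0.0919276550412178), 0.019988078624010086)
top 0.145 37 18.99258743320191 18.83995468868872
top 0.165 39 18.96014518194706 19.035112623205563
top 0.185 46 19.07344066773792 18.841473177569274
scene 0.145 35 20.886863651649076 19.954915297762582
scene 0.165 61 20.87593654576068 19.42650828771672
scene 0.185 95 20.268022615045602 19.295417066080887
(array([ 0.54554311, -0.1240547 ]), 80, np.float64(0.0003923086031882475), np.float64(0.05744230085268903))
```

View pics/s9.png

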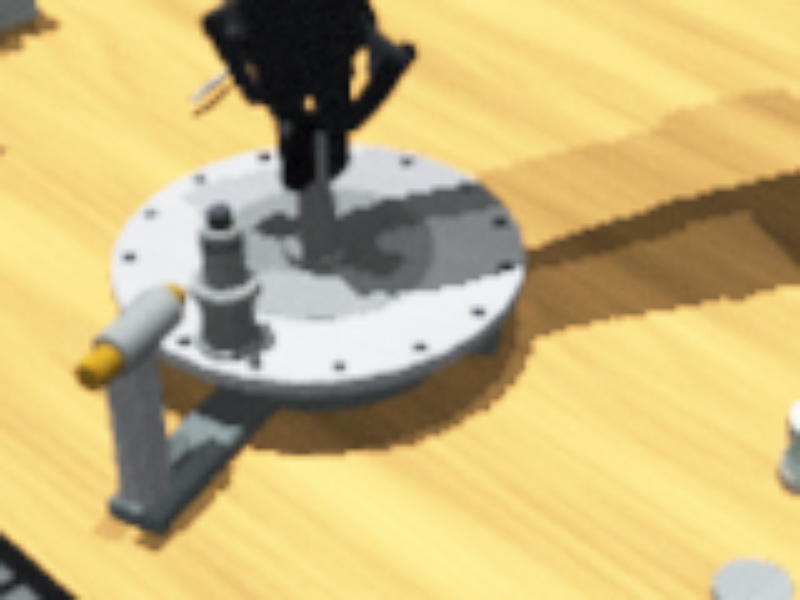

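The transducer stands at (222,260), facing the nozzle at (178,295). The flange is at 18.9° and the nozzle at 19.0°, with 72.0° turned from home and the grip holding. Handing in.

```bash
python3 -c "
from station import hand_in
print(hand_in())"
```

```text
the job is handed in; nothing more can be done
None
```

I handed the job in at about 22 s: the transducer was standing on its post in front of the nozzle, with the plate turned 72.0° to the third stop and the gripper still holding the handle. No verdict came back.

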